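Stack two comparison stands on the inspection bench

TASK

Set up the two stands on the inspection bench for a comparison, threading the pieces over their posts. On the blue stand goes the green spacer first, then the teal flanged sample with its wide flange down, then the red weight on top; on the yellow stand goes the purple spacer first, then the steel master ring. Lower each piece until it sits flat before letting go, rather than dropping it, and leave the screwdriver, the jar and the block case where they are.

Things in the scene. Friction and masses are not known exactly. Their poses are not given: they have to be found in the camera images.
- blue_stand: Fixed stand: a round blue base, 90 mm across and 12 mm thick, with an upright steel post in its middle, 14 mm thick, whose tapered tip ends 70 mm above the bench (58 mm above the base). Origin: centre of the underside, on the bench; z up.
- yellow_stand: Fixed stand, same as the blue one in every size but with a yellow base. Origin: centre of the underside, on the bench; z up.
- green_spacer: Loose bright lime-green plastic ring, 52 mm across, 30 mm high, with a 30 mm through bore; about 70 g. Lies flat on the bench. Origin: centre of its underside; z up along the bore.
- purple_spacer: Loose purple metal ring, 52 mm across, 20 mm high, with a 30 mm through bore; about 80 g. Lies flat on the bench. Origin: centre of its underside; z up along the bore.
- sample: Loose teal flanged bush, 22 mm high, with a 30 mm through bore: a flange 60 mm across and 8 mm thick below, a round hub 44 mm across and 14 mm high above it; about 120 g. Lies flange down. Origin: centre of its underside; z up along the bore.
- master_ring: Loose bright steel ring with a dark knurled band, 56 mm across, 32 mm high, with a 30 mm through bore; about 420 g. Lies flat on the bench. Origin: centre of its underside; z up along the bore.
- red_weight: Loose red round weight, 50 mm across and 24 mm high, carrying a black round knob 24 mm across and 24 mm high on top (48 mm in all); about 350 g. From below it has a blind bore 30 mm wide and 14 mm deep, which takes the tip of a post. Stands knob up. Origin: centre of its underside; z up.
- screwdriver: Bystander: a loose screwdriver lying on the bench beyond the work, about across the robot's view. Origin: at its underside; x along its length.
- oil_jar: Bystander: a loose capped jar, 56 mm across, 75 mm high, standing to the robot's left. Origin: centre of its underside.
- block_case: Bystander: a loose open dark wooden case with steel gauge blocks in it, 90 x 130 mm, 30 mm high, to the robot's right. Origin: centre of its underside.
Not all that is in view belongs to the job. There is more than one size of the green_spacer; the job needs the middle-sized.

How it is judged:
By the outcome, as a careful person would: the job done as asked, in the order asked, and still so for the second after the job is handed in, with the robot touching nothing.
It also fails if it takes over 112 s, if anything falls off the work surface, if the arm or the gripper's body presses on something with over 40 N, if the wrist force passes 120 N, or if a joint passes its speed limit or range.

ROBOT

A 6-joint arm with a two-finger parallel gripper is mounted at the origin on the work surface. World frame = base frame: x ahead of the robot, y to its left, z up, the work surface at z = 0. Lengths are in mm, angles in rad, forces in N, time in s.
With the tool pointing down it reaches from about 300 to 775 mm from the base axis. Payload 14.6 kg.
Tool frame: the origin (TCP) lies midway between the tips of the shut fingers; the grasp point (between the pads) lies manip.grasp_offset behind it (manip.grasp_offset is the distance from the TCP to the grasp point, in mm); z points along the fingers, y is the direction in which the jaws open and shut (so a half turn about z gives the same grasp; the last joint's range is limited). The gripper opens to 94 mm and grips with 3 to 60 N. Pads are 16 mm wide; open, the fingers measure 119 mm over their backs; the gripper's body (75 mm by 177 mm) begins 78 mm behind the grasp point.
Start: joints at [-0.067, 0.3, 1.521, -0, 1.321, -0.067], TCP at [549.99, -0.002, 205.446] pointing down, gripper open.
Joint ranges: [-3.03, 3.03], [-0.79, 2.21], [0.23, 2.52], [-1.04, 4.18], [0, 3.07], [-2.55, 2.55]. Speed limits (rad/s): [2.22, 2.22, 2.57, 3.14, 3.14, 3.14].

INTERFACE

Orientations are given as [roll, pitch, yaw] about the fixed x, y, z axes, in that order (R = Rz(yaw) Ry(pitch) Rx(roll)).
In Python, from cell import monitor, vision, order, manip gives the robot as it stands.
- The arm moves only by the shell command python3 -m jog 'ROWS' [FORCE]. ROWS is JSON, a list of rows, each a list of 7 numbers: the shift along the tool's x, y, z in cm, then the turn, a rotation vector about the tool's x, y, z in rad, then the opening in per cent of the stroke, from 0 (shut) to 100 (fully open). In form: [[tx, ty, tz, rx, ry, rz, jaw], ...]. A call has 1 to 8 rows; each row shifts and turns the commanded pose from where the row before left it, along the tool's axes as they then stand; what a row does not reach is not made up. A row lasts 1/10 s, in which the tool goes at most 50 mm and 8.59 degrees, less where a joint would pass 70% of its speed; a pose out of reach is approached as far as the arm can. A call is refused whole if a number of a shift passes 5 or a number of a turn 0.15, either way. A call with a gripper value outside its range is refused whole. The fingers move at their own pace and stop on an object; FORCE is the grip in N (left out, the last holds). Time passes only in rows, so rows that do not move let the fingers close. It gives the time, the measured TCP pose, the force and the opening at its end, in the units of the state.
- monitor.read_state(): the state, without advancing time (a new reading comes with each control period).
- vision.camera(name): name is "scene" or "side" or "wrist"; returns a dict with "color" (480x640x3 uint8, blue, green, red), "fx", "fy", "cx", "cy" (pixels), "distortion" ([k1, k2, p1, p2, k3] as OpenCV has them; the pictures are not rectified), "cam_to_world" (4x4, takes a point from camera to world coordinates); the wrist camera has in their place "tool_from_camera" (4x4, takes a point from camera to tool coordinates, whose origin is the TCP and whose axes are the flange's). Camera axes: x right, y down, z forward; pixel columns grow to the right and rows downward; lengths in mm; the calibration is good to about 2 mm. A picture is of the moment at which its call begins: read the wrist's pose just before it. There is no depth.
- order.sign_off(): hands the job in, once; it reports no verdict.
The state is a dict: "clock": time; "joints": joint angles; "qd": joint speeds; "effort": joint torques, N m; "eef_pos": TCP position; "eef_rot": TCP orientation; "wrist_force": force on the tool from outside, world axes, zero at the start; "moment": the same for the moment, N m; "finger_gap": finger opening in mm.
Only numpy, scipy, OpenCV 4.12 (cv2) and the standard library are available. Lean on these libraries where they do the work, as an engineer would, in place of code of your own. Each camera call takes 0.05 s, during which the arm holds its last target.

## Working session

There is one attempt and no reset: what is moved stays moved. The work goes in short steps, Python scripts to look and compute and a shell command to move; the robot and the scene stay as the last step left them, time stands still between calls to the robot, and variables do not carry over. Pictures are saved under pics/ and viewed, and the job is handed in when it is done.

```bash
ls; mkdir -p pics; python3 - <<'E'
from cell import monitor, vision, order, manip
import cv2
print(monitor.read_state()); print(manip.grasp_offset)
for n in ["scene","side","wrist"]:
    c=vision.camera(n); cv2.imwrite(f"pics/{n}0.png",c["color"])
    print(n,{k:(v if k!="color" else 0) for k,v in c.items()})
E
```

```text
pics
{'clock': 0.0, 'joints': array([-6.66130634e-02,  3.00475226e-01,  1.52158258e+00, -3.64074190e-05,
        1.32067749e+00, -6.66150285e-02]), 'qd': array([-0.00167618, -0.00125501,  0.0014931 , -0.00206361,  0.00173377,
       -0.00177123]), 'effort': array([-1.53750298e-03, -5.31805658e+01, -3.52735734e+01,  7.07558286e-02,
        2.43994006e-02, -4.79655944e-05]), 'eef_pos': array([ 5.49741575e+02, -2.44600754e-03,  2.04883429e+02]), 'eef_rot': array([-3.1404502e+00, -4.0874549e-05,  1.5708073e+00]), 'wrist_force': array([ 0.12605538, -0.2136556 , -0.3255039 ]), 'moment': array([0.03176329, 0.01436588, 0.00776817]), 'finger_gap': 93.84243794305746}
18.8
scene {'color': 0, 'fx': 545.0627421436433, 'fy': 545.0627421436433, 'cx': 318.6243050054289, 'cy': 231.51720761102925, 'distortion': array([0.00588938, 0.        , 0.        , 0.        , 0.        ]), 'cam_to_world': array([[ 1.27966448e-01,  8.41840172e-01, -5.24337403e-01,
         1.39397627e+03],
       [ 9.91718376e-01, -1.02792559e-01,  7.69957891e-02,
        -1.16640921e+02],
       [ 1.09201648e-02, -5.29847916e-01
[... 563 characters left out ...]
, -4.73333609e-01,
         5.77808997e+02],
       [ 0.00000000e+00,  0.00000000e+00,  0.00000000e+00,
         1.00000000e+00]])}
wrist {'color': 0, 'fx': 393.1152285073369, 'fy': 393.1152285073369, 'cx': 322.24422252940326, 'cy': 239.223888739372, 'distortion': array([-0.07741254,  0.        ,  0.        ,  0.        ,  0.        ]), 'tool_from_camera': array([[ 4.21399888e-04, -9.63521993e-01, -2.67628831e-01,
         7.73247553e+01],
       [ 9.99999907e-01,  3.81600589e-04,  2.00723099e-04,
        -8.19664282e-01],
       [-9.12738013e-05, -2.67628891e-01,  9.63522064e-01,
        -1.78528867e+02],
       [ 0.00000000e+00,  0.00000000e+00,  0.00000000e+00,
         1.00000000e+00]])}
```

View pics/scene0.png

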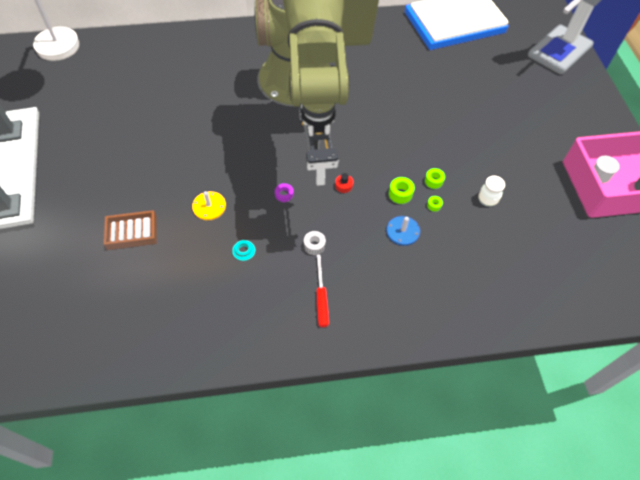

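View pics/side0.png

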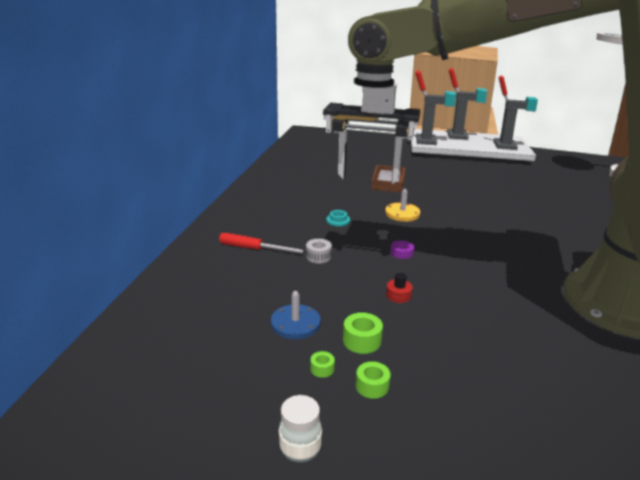

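View pics/wrist0.png

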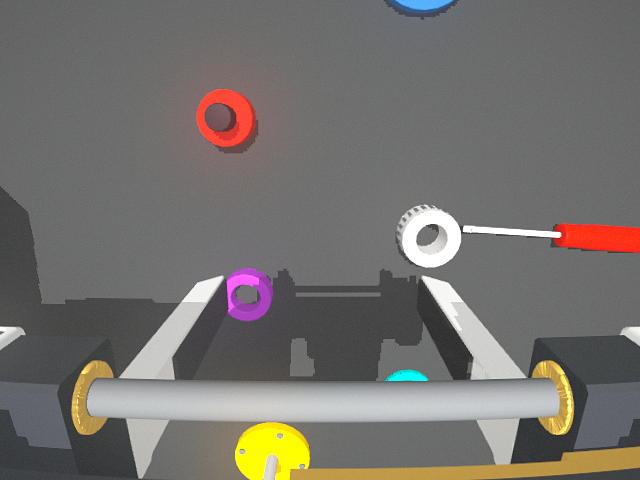

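Candidates for the green spacer in the scene picture: (401,190) large, (435,178) middle and (435,204) small. In the side view they are at (363,332), (373,380) and (322,364). By size I'd pick (435,178); I'll measure all three and check in a crop.

```bash
cat > h.py <<'E'
import numpy as np, cv2
from scipy.optimize import least_squares
from scipy.spatial.transform import Rotation as R
from cell import monitor, vision, manip
def shot(n):
    s=monitor.read_state(); c=vision.camera(n)
    K=np.array([[c["fx"],0,c["cx"]],[0,c["fy"],c["cy"]],[0,0,1]]); d=np.array(c["distortion"])
    if n=="wrist":
        T=np.eye(4); T[:3,:3]=R.from_euler('xyz',s["eef_rot"]).as_matrix(); T[:3,3]=s["eef_pos"]; T=T@c["tool_from_camera"]
    else: T=c["cam_to_world"]
    return c["color"],K,d,np.linalg.inv(T)
def proj(v,P):
    _,K,d,W=v
    return cv2.projectPoints(np.float64(P).reshape(-1,1,3),cv2.Rodrigues(W[:3,:3])[0],W[:3,3],K,d)[0].reshape(-1,2)
def ray(v,uv,z):
    _,K,d,W=v
    n=cv2.undistortPoints(np.float64([[uv]]),K,d).ravel(); T=np.linalg.inv(W)
    r=T[:3,:3]@[n[0],n[1],1]; return T[:3,3]+r*(z-T[2,3])/r[2]
def circ(x,y,z,r):
    a=np.linspace(0,2*np.pi,90); return np.c_[x+r*np.cos(a),y+r*np.sin(a),0*a+z]
H={'green':[(40,75),150,80],'purple':[(135,160),100,60],'teal':[(85,97),120,80],'red':[(0,6),150,90],'blue':[(100,118),120,70],'yellow':[(22,34),150,80]}
def blobs(img,col,amin=60):
    h=cv2.cvtColor(img,cv2.COLOR_BGR2HSV); (a,b),s,v=H[col]
    m=cv2.inRange(h,(a,s,v),(b,255,255))
    if col=='red': m|=cv2.inRange(h,(174,s,v),(180,255,255))
    n,l,st,ce=cv2.connectedComponentsWithStats(m)
    return [(st[i],ce[i]) for i in range(1,n) if st[i,4]>=amin]
def box(st): x,y,w,h=st[:4]; return np.array([x-.5,y-.5,x+w-.5,y+h-.5])
def fit(obs,r0,h0,xy0,zb=0,free=True):
    # obs: list of (view, box); cylinder silhouette
    def f(p):
        e=[]
        for v,b in obs:
            q=proj(v,np.r_[circ(p[0],p[1],zb,p[2]),circ(p[0],p[1],zb+p[3],p[2])])
            e+=list(np.r_[q.min(0),q.max(0)]-b)
        return np.r_[e] if free else np.r_[e,(p[2]-r0)*5,(p[3]-h0)*5]
    s=least_squares(f,[*xy0,r0,h0]); return s.x,np.sqrt(np.mean(s.fun**2))
E
python3 - <<'E'
from h import *
A=shot("scene");B=shot("side")
for c in H:
    for n,v in(("sc",A),("sd",B)):
        print(c,n,[(s[:5].tolist(),ce.round().tolist()) for s,ce in blobs(v[0],c)])
E
python3 - <<'E'
import cv2
a=cv2.imread('pics/scene0.png')[130:290,190:520]; cv2.imwrite('pics/crop1.png',cv2.resize(a,None,fx=2.4,fy=2.4))
E
```

```text
green sc [([425, 168, 20, 21, 150], [433.0, 181.0]), ([430, 172, 11, 8, 71], [435.0, 175.0]), ([389, 177, 26, 27, 235], [400.0, 195.0]), ([395, 181, 15, 12, 126], [402.0, 186.0]), ([427, 196, 16, 16, 90], [434.0, 205.0])]
green sd [([343, 313, 40, 40, 1331], [362.0, 332.0]), ([311, 351, 24, 26, 509], [322.0, 364.0]), ([356, 362, 34, 36, 1022], [372.0, 379.0])]
purple sc [([577, 132, 63, 65, 1278], [617.0, 171.0]), ([274, 183, 20, 20, 285], [284.0, 192.0])]
purple sd [([390, 240, 25, 19, 390], [402.0, 249.0])]
teal sc [([232, 240, 24, 21, 359], [243.0, 250.0])]
teal sd [([476, 89, 10, 13, 111], [481.0, 95.0]), ([445, 92, 11, 14, 130], [450.0, 98.0]), ([527, 98, 10, 12, 107], [531.0, 103.0]), ([326, 210, 24, 17, 321], [338.0, 218.0])]
red sc [([335, 176, 18, 17, 214], [344.0, 184.0]), ([316, 287, 13, 40, 414], [322.0, 307.0])]
red sd [([449, 68, 9, 19, 94], [453.0, 77.0]), ([416, 70, 9, 20, 104], [420.0, 80.0]), ([219, 233, 43, 16, 465], [240.0, 240.0]), ([387, 280, 25, 23, 416], [399.0, 292.0])]
blue sc [([584, 0, 56, 68, 2176], [610.0, 26.0]), ([405, 5, 104, 45, 961], [447.0, 33.0]), ([542, 38, 33, 23, 411], [558.0, 49.0]), ([386, 216, 34, 30, 673], [403.0, 231.0])]
blue sd [([0, 0, 277, 418, 76544], [115.0, 150.0]), ([271, 305, 50, 34, 1177], [295.0, 322.0])]
yellow sc [([192, 191, 34, 29, 643], [209.0, 206.0])]
yellow sd [([387, 204, 31, 13, 225], [402.0, 211.0])]
```

View pics/crop1.png

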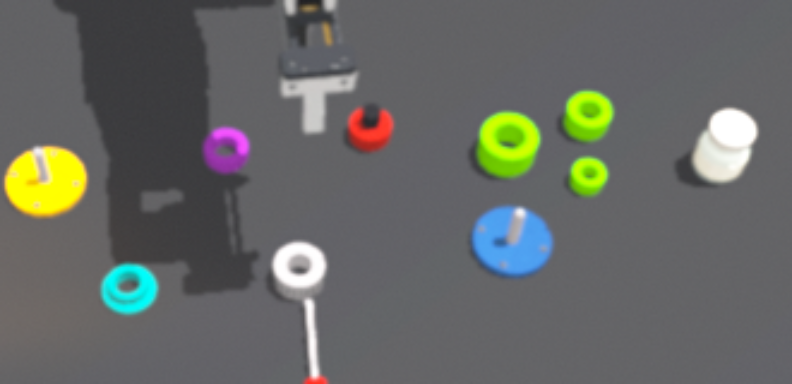

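The crop shows three green rings: large at crop (508,145), middle at (588,115), small at (588,176). The middle one, scene (435,178), is the pick. Next I'll fit the positions and sizes.

```bash
python3 - <<'E'
from h import *
A=shot("scene");B=shot("side")
def ringbox(v,x0,y0,x1,y1,t):
    g=v[0][y0:y1,x0:x1].astype(int); hsv=cv2.cvtColor(v[0][y0:y1,x0:x1],cv2.COLOR_BGR2HSV)
    m=((hsv[...,2]>t)&(hsv[...,1]<60)).astype(np.uint8)
    n,l,st,ce=cv2.connectedComponentsWithStats(m); i=1+np.argmax(st[1:,4]); s=st[i].copy(); s[0]+=x0;s[1]+=y0; print("ring",s); return s
ra=ringbox(A,295,225,335,256,110); rb=ringbox(B,303,230,340,270,100)
items={'greenMid':((425,168,20,21),(356,362,34,36),26,30),'greenBig':((389,177,26,27),(343,313,40,40),30,30),'greenSmall':((427,196,16,16),(311,351,24,26),20,20),
'purple':((274,183,20,20),(390,240,25,19),26,20),'master':(ra,rb,28,32),'blue':((386,216,34,30),(271,305,50,34),45,12),'yellow':((192,191,34,29),(387,204,31,13),45,12),'sampleflange':((232,240,24,21),(326,210,24,17),30,15)}
for k,(a,b,r,h) in items.items():
    o=[(A,box(a)),(B,box(b))]
    p0=ray(A,box(a).reshape(2,2).mean(0),h/2)[:2]
    pb=ray(B,box(b).reshape(2,2).mean(0),h/2)[:2]
    s,e=fit(o,r,h,p0); s2,e2=fit(o,r,h,p0,free=False)
    print(k,"free",s.round(1),round(e,2),"fixed",s2[:2].round(1),round(e2,2),p0.round(),pb.round())
print("red",ray(A,(343.5,184),12).round(),ray(B,(399,293),10).round())
print("jar",ray(A,(491,191),37).round(), "drv tip",ray(A,(319,256),5).round(), ray(A,(322,307),8).round())
E
```

```text
ring [303 230  24  26 490]
ring [306 238  26  26 521]
greenMid free [478.1 353.3  25.4  29.4] 0.34 fixed [478.1 353.3] 0.42 [478. 354.] [478. 354.]
greenBig free [511.2 247.   33.3  37.6] 0.49 fixed [510.9 245.5] 2.03 [509. 250.] [511. 242.]
greenSmall free [562.5 332.7  19.3  22.4] 0.36 fixed [562.6 332.1] 0.46 [563. 334.] [562. 331.]
purple free [471.7 -85.2  27.7  19.3] 0.31 fixed [471.8 -85. ] 0.55 [473. -85.] [471. -85.]
master free [651.7 -18.8  30.   33.2] 0.52 fixed [651.6 -18.9] 0.84 [652. -18.] [651. -20.]
blue free [636.5 226.3  45.3   9.7] 0.23 fixed [636.4 226.8] 0.36 [638. 227.] [636. 229.]
yellow free [ 489.  -299.7   42.8   11.4] 1.69 fixed [ 489.  -299.6] 1.65 [ 488. -298.] [ 490. -307.]
sampleflange free [ 646.5 -208.6   30.    16.7] 0.56 fixed [ 646.3 -209. ] 0.55 [ 647. -208.] [ 646. -211.]
red [465.  89.  12.] [461.  96.  10.]
jar [558. 492.  37.] drv tip [689. -11.   5.] [837. -22.   8.]
```

Green mid measures about 51 mm across and 29 mm high, so it is the right ring. I'll start with the purple spacer: move above it with the jaws at 75 %.

```bash
python3 -m jog '[[-2.83,-2.6,0,0,0,0,75],[-2.83,-2.6,2,0,0,0,75],[-2.84,-2.6,3,0,0,0,75],[0,0,3.5,0,0,0,75],[0,0,0,0,0,0,75],[0,0,0,0,0,0,75]]' 20
python3 - <<'E'
from h import *
v=shot("wrist"); cv2.imwrite("pics/w1.png",v[0]); s=monitor.read_state(); print(s["eef_pos"],s["eef_rot"],s["clock"],s["finger_gap"])
for c in ['purple','yellow']:
    for st,ce in blobs(v[0],c): print(c,st,ce)
print(proj(v,[[471.8,-85,20],[471.8,-85,0]]))
E
```

```text
clock: 0.95
eef_pos: [472.5, -84.9, 121.3]
eef_rot: [-3.142, -0.0, 1.571]
wrist_force: [-1.0, -0.2, 0.4]
finger_gap: 70.7
[472.99051213 -84.84441207 121.9536642 ] [3.14004904e+00 3.80210813e-04 1.57136228e+00] 1.0 70.31457497758655
purple [ 287  201   70   71 2955] [321.45956007 236.6       ]
yellow [497 418  13  19  65] [502.66153846 429.44615385]
yellow [ 292  422   97   47 3784] [340.05179704 445.28382664]
[[322.38695939 238.85145238]
 [322.37673425 232.08023802]]
```

View pics/w1.png

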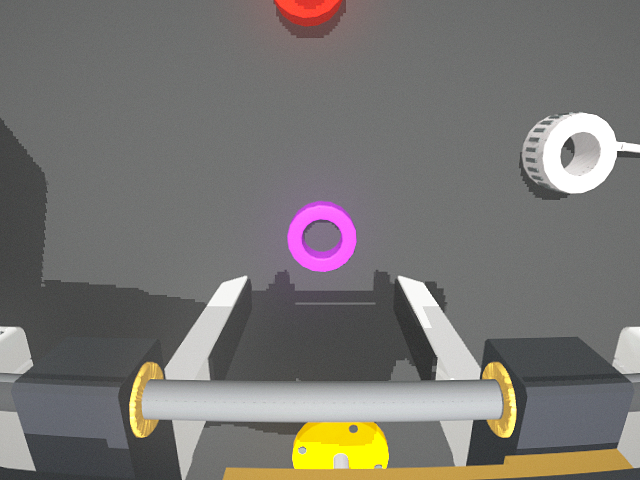

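The purple ring is centred at (322,238), as predicted. The yellow base shows at (340,445) and the master ring at (580,152). Descend and grip.

```bash
python3 -m jog '[[0,0,4.5,0,0,0,75],[0,0,4,0,0,0,75],[0,0,2,0,0,0,75],[0,0,1,0,0,0,75],[0,0,0,0,0,0,40],[0,0,0,0,0,0,40],[0,0,0,0,0,0,40],[0,0,0,0,0,0,40]]' 20
python3 -m jog '[[0,0,0,0,0,0,40],[0,0,-0.5,0,0,0,40],[0,0,-1.5,0,0,0,40],[0,0,-3,0,0,0,40],[0,0,-4,0,0,0,40],[0,0,-2,0,0,0,40],[0,0,0,0,0,0,40]]' 20
```

```text
clock: 1.8
eef_pos: [473.0, -85.1, 6.9]
eef_rot: [3.139, 0.001, 1.571]
wrist_force: [-0.6, 1.3, 6.2]
finger_gap: 51.4
clock: 2.5
eef_pos: [473.3, -85.4, 118.7]
eef_rot: [3.136, 0.001, 1.571]
wrist_force: [0.1, 0.4, -1.6]
finger_gap: 51.4
```

```bash
python3 - <<'E'
from h import *
A=shot("scene");B=shot("side");W=shot("wrist")
for n,v in (("s",A),("d",B),("w",W)):
    cv2.imwrite(f"pics/g1{n}.png",v[0])
    print(n,[(s.tolist()) for s,ce in blobs(v[0],'yellow')])
o=[(A,box(blobs(A[0],'yellow')[0][0])),(B,box(blobs(B[0],'yellow')[0][0]))]
print(fit(o,45,12,(489,-300)),fit(o,45,12,(489,-300),free=False), fit(o[:1],45,12,(489,-300),free=False))
a=np.hstack([A[0][150:250,150:310],B[0][180:280,340:500]]); cv2.imwrite("pics/g1c.png",cv2.resize(a,None,fx=2.4,fy=2.4))
E
```

```text
s [[192, 191, 33, 29, 620]]
d []
w [[292, 422, 98, 47, 3777]]Traceback (most recent call last):
  File "<stdin>", line 6, in <module>
IndexError: list index out of range
```

```bash
python3 - <<'E'
import cv2,numpy as np
A=cv2.imread("pics/scene0.png");B=cv2.imread("pics/side0.png")
a=np.hstack([cv2.resize(A[180:230,180:240],None,fx=6,fy=6,interpolation=0),cv2.resize(B[180:230,375:435],None,fx=6,fy=6,interpolation=0)]);cv2.imwrite("pics/g1c.png",a)
a=np.hstack([cv2.resize(A[205:255,375:435],None,fx=6,fy=6,interpolation=0),cv2.resize(B[280:345,260:330],None,fx=5,fy=300/65,interpolation=0)]);cv2.imwrite("pics/g1b.png",a)
E
```

```text
(no output)
```

View pics/g1c.png

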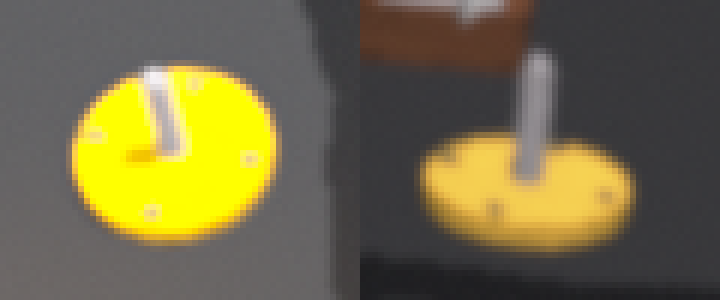

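View pics/g1b.png

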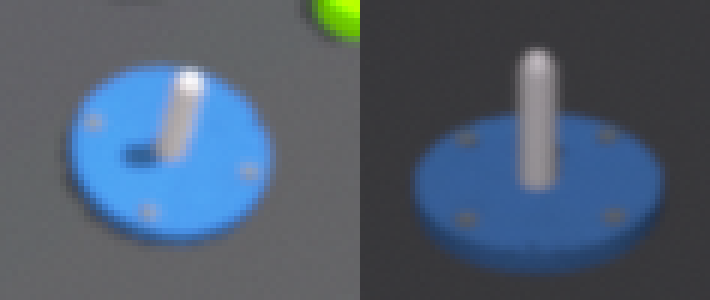

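The crops show the yellow tip at scene (205.5,191.5) and side (404.5,189), and the blue tip at scene (406.2,217.5) and side (295.2,291). I'll triangulate both.

```bash
python3 - <<'E'
from h import *
A=shot("scene");B=shot("side")
def tri(a,b): 
    f=lambda p: np.r_[proj(A,p)[0]-a,proj(B,p)[0]-b]
    p0=ray(A,a,70); s=least_squares(f,p0); return s.x.round(1),s.fun.round(1), p0.round(1)
print(tri((205.3,191.7),(404.5,189))); print(tri((406.2,218),(295.2,291)))
o=[(A,box((192,191,34,29))),(B,np.array([384.7,201.7,420.5,221.5]))]
print(fit(o,45,12,(489,-300)),fit(o,45,12,(489,-300),free=False)); print(fit(o[:1],45,12,(489,-300),free=False))
E
```

```text
(array([ 488.7, -296.5,   70.4]), array([-0.1, -0.2, -0.2,  0.1]), array([ 489.2, -296.3,   70. ]))
(array([637.3, 226.4,  70.3]), array([-0.4, -0.5, -0.4,  0.2]), array([638.9, 227.1,  70. ]))
(array([ 487.82816925, -297.5828703 ,   46.25704543,   13.07303272]), np.float64(0.23594476345073015)) (array([ 487.7083807 , -297.77613958,   45.04375082,   12.01333707]), np.float64(0.4667346627717595))
(array([ 487.84493261, -297.65909273,   45.01731353,   12.00239191]), np.float64(0.3054705163310451))
```

```bash
python3 -m jog '[[-2,0.15,0,0,0,0,40],[-4,0.27,0,0,0,0,40],[-4.2,0.3,0,0,0,0,40],[-4.2,0.3,0,0,0,0,40],[-4,0.28,0,0,0,0,40],[-2.2,0.2,0,0,0,0,40],[-0.6,0,0,0,0,0,40],[0,0,0,0,0,0,40]]'
python3 - <<'E'
from h import *
import time
s=monitor.read_state();print(s["eef_pos"],s["eef_rot"],s["clock"],s["wrist_force"])
v=shot("side"); a=shot("scene"); cv2.imwrite("pics/p1.png",np.hstack([cv2.resize(v[0][140:240,340:460],None,fx=3.3,fy=3.3),cv2.resize(a[0][130:230,150:270],None,fx=3.3,fy=3.3)]))
E
```

```text
clock: 3.55
eef_pos: [486.5, -296.9, 114.4]
eef_rot: [-3.14, -0.001, 1.57]
wrist_force: [-0.1, 0.6, -1.6]
finger_gap: 51.3
[ 486.52880445 -296.94968619  114.35938612] [-3.14011125e+00 -1.07902050e-03  1.56991820e+00] 3.55 [-0.06107886  0.6120575  -1.62503717]
```

View pics/p1.png

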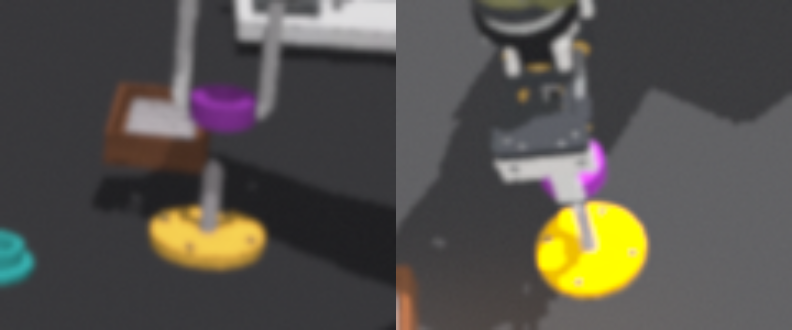

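```bash
python3 -m jog '[[0,0.15,2,0,0,0,40],[0,0,2.5,0,0,0,40],[0,0,2,0,0,0,40],[0,0,1.5,0,0,0,40],[0,0,1,0,0,0,40],[0,0,0.3,0,0,0,40],[0,0,0,0,0,0,40],[0,0,0,0,0,0,40]]'
python3 - <<'E'
from h import *
s=monitor.read_state();print(s["eef_pos"],s["wrist_force"],s["moment"])
E
```

```text
clock: 4.45
eef_pos: [488.9, -297.2, 23.3]
eef_rot: [3.141, 0.001, 1.571]
wrist_force: [0.1, 0.2, -0.6]
finger_gap: 51.5
[ 488.88156752 -297.17873412   23.25637099] [ 0.12581253  0.23119266 -0.57179341] [-0.01112625  0.01532199  0.00542017]
```

```bash
python3 -m jog '[[0,0,0.25,0,0,0,40],[0,0,0.15,0,0,0,40],[0,0,0,0,0,0,40]]'; python3 -m jog '[[0,0,0.1,0,0,0,40],[0,0,0,0,0,0,40],[0,0,0,0,0,0,40]]'; python3 -m jog '[[0,0,0.1,0,0,0,40],[0,0,0,0,0,0,40],[0,0,0,0,0,0,40]]'
```

```text
clock: 4.75
eef_pos: [488.7, -297.2, 19.0]
eef_rot: [3.141, 0.0, 1.571]
wrist_force: [-1.5, 1.0, 4.4]
finger_gap: 51.1
clock: 5.05
eef_pos: [488.7, -297.2, 18.9]
eef_rot: [3.141, 0.001, 1.571]
wrist_force: [-6.8, 3.8, 15.9]
finger_gap: 51.2
clock: 5.35
eef_pos: [488.7, -297.4, 18.6]
eef_rot: [3.141, 0.001, 1.571]
wrist_force: [-10.1, 4.8, 24.5]
finger_gap: 51.2
```

Seated with firm contact at TCP 19, which matches the 6.9 mm at grasp. Ease off, release and rise.

```bash
python3 -m jog '[[0,0,-0.18,0,0,0,40],[0,0,0,0,0,0,75],[0,0,0,0,0,0,75],[0,0,0,0,0,0,75],[0,0,-1,0,0,0,75],[0,0,-3,0,0,0,75],[0,0,-4,0,0,0,75],[0,0,-3,0,0,0,75]]'
python3 - <<'E'
from h import *
s=monitor.read_state();print(s["eef_pos"],s["eef_rot"],s["clock"],s["wrist_force"],s["finger_gap"])
W=shot("wrist");A=shot("scene");B=shot("side")
cv2.imwrite("pics/p2.png",W[0]);cv2.imwrite("pics/p2b.png",np.hstack([cv2.resize(B[0][160:240,340:460],None,fx=3.3,fy=3.3),cv2.resize(A[0][160:240,150:270],None,fx=3.3,fy=3.3)]))
E
```

```text
clock: 6.15
eef_pos: [488.7, -297.2, 131.1]
eef_rot: [3.14, 0.001, 1.571]
wrist_force: [0.4, 0.2, 0.5]
finger_gap: 70.4
[ 488.74921115 -297.16384894  131.12821476] [3.1401425e+00 9.8959060e-04 1.5708085e+00] 6.15 [0.35074284 0.15463669 0.45857659] 70.42747152278989
```

View pics/p2.png

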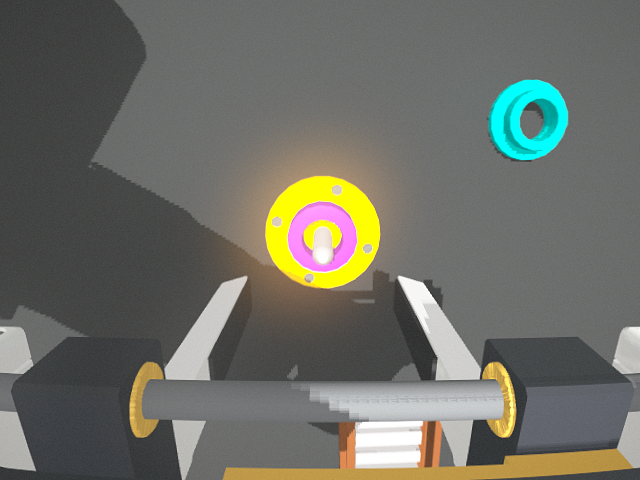

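View pics/p2b.png

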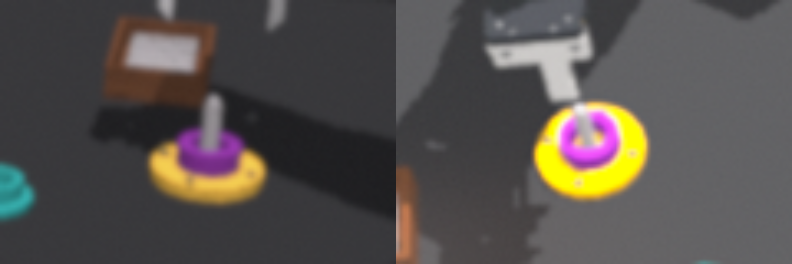

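The purple spacer is flat and centred on the yellow post (base centre (322,232), post (322,245)). Next is the master ring; its screwdriver neighbour lies along +x, so I'll turn the jaws about 60°.

```bash
python3 -m jog '[[2,1.2,0,0,0,0,80],[4,2.35,0,0,0,0,80],[4.1,2.4,0,0,0,0,80],[4.1,2.4,0,0,0,0,80],[4.1,2.4,0,0,0,0,80],[4.1,2.4,0,0,0,0,80],[3.5,2.05,0,0,0,0,80],[1.9,1.1,0,0,0,0,80]]'
python3 -m jog '[[0,0,0,0,0,0.13,80],[0,0,0,0,0,0.14,80],[0,0,0,0,0,0.14,80],[0,0,0,0,0,0.14,80],[0,0,0,0,0,0.14,80],[0,0,0,0,0,0.14,80],[0,0,0,0,0,0.14,80],[0,0,0,0,0,0.08,80]]'
python3 - <<'E'
from h import *
s=monitor.read_state();print(s["eef_pos"],s["eef_rot"],s["clock"],s["joints"])
W=shot("wrist");cv2.imwrite("pics/m1.png",W[0]); print(proj(W,[[651.6,-18.9,32],[651.6,-18.9,0]]))
E
```

```text
clock: 7.1
eef_pos: [651.9, -15.9, 126.8]
eef_rot: [-3.14, -0.0, 1.573]
wrist_force: [-0.3, -1.0, 0.1]
finger_gap: 74.9
clock: 7.9
eef_pos: [650.9, -19.0, 126.9]
eef_rot: [-3.14, 0.002, 0.515]
wrist_force: [-0.5, -0.2, -0.6]
finger_gap: 75.2
[650.94036522 -18.96124695 126.85026513] [-3.14037567e+00  1.79948705e-03  5.15299858e-01] 7.9 [-8.53474812e-02  5.93065073e-01  1.28775830e+00 -1.36944167e-05
  1.26294161e+00  9.70154246e-01]
[[322.62638817 239.50729822]
 [322.60119593 228.7304287 ]]
```

View pics/m1.png

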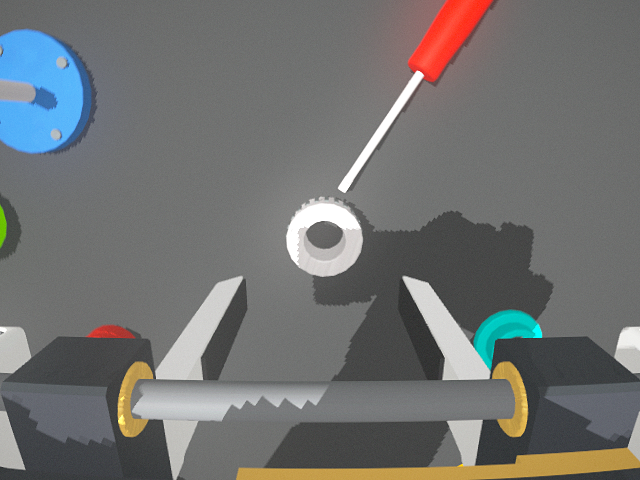

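The ring is centred at (325,237) between the jaws, and the driver tip at (343,190) is clear of both finger paths. Descend.

```bash
python3 -m jog '[[0,0,4.5,0,0,0,80],[0,0,4,0,0,0,80],[0,0,2.2,0,0,0,80],[0,0,1,0,0,0,80],[0,0,0,0,0,0,45],[0,0,0,0,0,0,45],[0,0,0,0,0,0,45],[0,0,0,0,0,0,45]]' 35
python3 -m jog '[[0,0,0,0,0,0,45],[0,0,-0.3,0,0,0,45],[0,0,-1,0,0,0,45],[0,0,-2.5,0,0,0,45],[0,0,-3.5,0,0,0,45],[0,0,-3.5,0,0,0,45],[0,0,-1,0,0,0,45],[0,0,0,0,0,0,45]]'
```

```text
clock: 8.75
eef_pos: [652.3, -19.1, 12.8]
eef_rot: [3.14, -0.002, 0.521]
wrist_force: [0.1, 0.1, 4.1]
finger_gap: 56.2
clock: 9.55
eef_pos: [651.9, -19.0, 130.5]
eef_rot: [3.14, -0.002, 0.521]
wrist_force: [-0.3, 0.3, -4.3]
finger_gap: 55.8
```

```bash
python3 -m jog '[[0,0,0,0,0,-0.08,45],[0,0,0,0,0,-0.14,45],[0,0,0,0,0,-0.14,45],[0,0,0,0,0,-0.14,45],[0,0,0,0,0,-0.14,45],[0,0,0,0,0,-0.14,45],[0,0,0,0,0,-0.14,45],[0,0,0,0,0,-0.13,45]]'
python3 -m jog '[[-1.8,-1.05,0,0,0,0,45],[-3.5,-2.05,0,0,0,0,45],[-4.1,-2.4,0,0,0,0,45],[-4.1,-2.4,0,0,0,0,45],[-4.1,-2.4,0,0,0,0,45],[-4.1,-2.4,0,0,0,0,45],[-3.5,-2.05,0,0,0,0,45],[-1.8,-1.05,0,0,0,0,45]]'
python3 -m jog '[[-0.8,-0.5,0,0,0,0,45],[0,0,0,0,0,0,45],[0,0,0,0,0,0,45]]'
python3 - <<'E'
from h import *
s=monitor.read_state();print(s["eef_pos"],s["eef_rot"],s["clock"],s["wrist_force"])
A=shot("scene");B=shot("side")
cv2.imwrite("pics/m2.png",np.hstack([cv2.resize(B[0][140:240,340:460],None,fx=3.3,fy=3.3),cv2.resize(A[0][130:230,150:270],None,fx=3.3,fy=3.3)]))
E
```

```text
clock: 10.35
eef_pos: [650.5, -18.9, 126.4]
eef_rot: [-3.138, -0.0, 1.577]
wrist_force: [-1.0, 0.0, -3.9]
finger_gap: 56.3
clock: 11.15
eef_pos: [490.9, -291.0, 127.0]
eef_rot: [-3.139, -0.002, 1.568]
wrist_force: [1.1, 0.2, -2.6]
finger_gap: 55.9
clock: 11.45
eef_pos: [488.8, -296.0, 128.4]
eef_rot: [-3.141, -0.001, 1.571]
wrist_force: [0.9, 0.0, -3.1]
finger_gap: 55.9
[ 488.75861188 -295.98349021  128.40831462] [-3.14067996e+00 -9.35587577e-04  1.57138158e+00] 11.45 [ 0.91985152  0.0327923  -3.08103343]
```

View pics/m2.png

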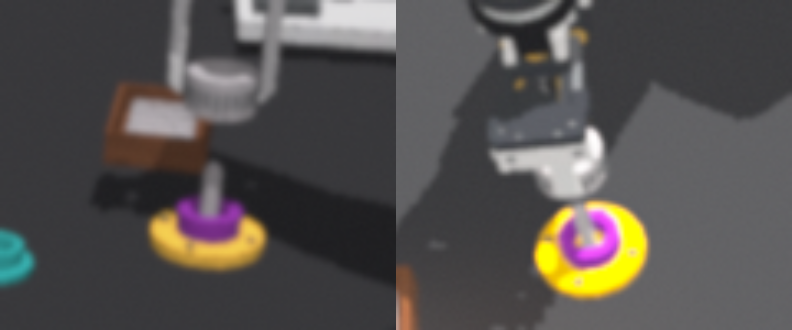

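```bash
python3 -m jog '[[-0.1,0,2,0,0,0,45],[0,0,2.5,0,0,0,45],[0,0,1.5,0,0,0,45],[0,0,1,0,0,0,45],[0,0,0.5,0,0,0,45],[0,0,0,0,0,0,45],[0,0,0,0,0,0,45]]'
python3 -m jog '[[0,0,0.2,0,0,0,45],[0,0,0.1,0,0,0,45],[0,0,0,0,0,0,45],[0,0,0,0,0,0,45]]'
```

```text
clock: 12.25
eef_pos: [488.9, -298.2, 55.0]
eef_rot: [3.141, 0.001, 1.571]
wrist_force: [-0.4, 0.7, -3.8]
finger_gap: 56.2
clock: 12.65
eef_pos: [488.5, -298.1, 51.4]
eef_rot: [3.141, 0.0, 1.571]
wrist_force: [-0.5, 0.5, -3.2]
finger_gap: 55.7
```

```bash
python3 -m jog '[[0,0,0.3,0,0,0,45],[0,0,0.2,0,0,0,45],[0,0,0,0,0,0,45],[0,0,0,0,0,0,45]]'
python3 -m jog '[[0,0,0.1,0,0,0,45],[0,0,0.05,0,0,0,45],[0,0,0,0,0,0,45]]'
```

```text
clock: 13.05
eef_pos: [488.4, -298.0, 46.1]
eef_rot: [-3.141, -0.0, 1.571]
wrist_force: [0.3, 0.8, -2.9]
finger_gap: 56.3
clock: 13.35
eef_pos: [488.5, -298.0, 44.8]
eef_rot: [3.141, 0.0, 1.571]
wrist_force: [-0.7, -0.3, -3.0]
finger_gap: 56.6
```

```bash
python3 -m jog '[[0,0,0.1,0,0,0,45],[0,0,0,0,0,0,45],[0,0,0,0,0,0,45]]'
python3 -m jog '[[0,0,0.08,0,0,0,45],[0,0,0,0,0,0,45],[0,0,0,0,0,0,45]]'
```

```text
clock: 13.65
eef_pos: [488.5, -298.1, 44.7]
eef_rot: [3.141, 0.0, 1.571]
wrist_force: [-4.6, 2.0, 9.2]
finger_gap: 56.0
clock: 13.95
eef_pos: [488.6, -298.2, 44.6]
eef_rot: [3.141, 0.001, 1.571]
wrist_force: [-8.2, 5.4, 16.5]
finger_gap: 56.2
```

Contact came at TCP 44.7 (expected about 44.5). Ease off, release, rise and check.

```bash
python3 -m jog '[[0,0,-0.14,0,0,0,45],[0,0,0,0,0,0,75],[0,0,0,0,0,0,75],[0,0,0,0,0,0,75],[0,0,-1,0,0,0,75],[0,0,-3,0,0,0,75],[0,0,-3,0,0,0,75],[0,0,-1.5,0,0,0,75]]'
python3 - <<'E'
from h import *
s=monitor.read_state();print(s["eef_pos"],s["eef_rot"],s["clock"],s["finger_gap"])
W=shot("wrist");A=shot("scene");B=shot("side")
cv2.imwrite("pics/m3.png",np.hstack([cv2.resize(B[0][140:240,340:460],None,fx=3,fy=3),cv2.resize(W[0][130:330,200:440],None,fx=1.5,fy=1.5)]))
E
```

```text
clock: 14.75
eef_pos: [489.2, -298.5, 132.7]
eef_rot: [3.139, 0.002, 1.571]
wrist_force: [-0.4, 0.7, 0.8]
finger_gap: 70.7
[ 489.19718051 -298.48753894  132.7041025 ] [3.13871576e+00 2.01075365e-03 1.57078274e+00] 14.75 70.71062926690513
```

View pics/m3.png

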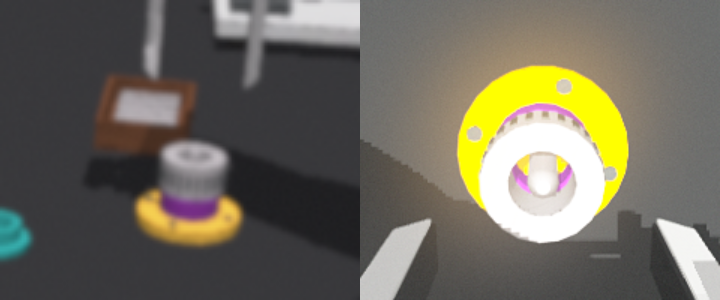

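The master ring sits flat on the purple spacer, with the post inside its bore. Next is the middle green ring.

```bash
python3 -m jog '[[2.2,0,0,0,0,0,75],[4.5,-0.1,0,0,0,0,75],[4.8,-0.1,0,0,0,0,75],[4.8,-0.1,0,0,0,0,75],[4.8,-0.1,0,0,0,0,75],[4.8,-0.1,0,0,0,0,75],[4.8,-0.1,0,0,0,0,75],[4.8,-0.1,0,0,0,0,75]]' 20
python3 -m jog '[[4.8,-0.1,0,0,0,0,75],[4.8,-0.1,0,0,0,0,75],[4.8,-0.1,0,0,0,0,75],[4.8,-0.1,0,0,0,0,75],[4.5,-0.1,0,0,0,0,75],[3.6,0,0,0,0,0,75],[2,0,0,0,0,0,75],[0,0,0,0,0,0,75]]'
python3 - <<'E'
from h import *
s=monitor.read_state();print(s["eef_pos"],s["eef_rot"],s["clock"])
W=shot("wrist");cv2.imwrite("pics/n1.png",W[0]); print(proj(W,[[478.1,353.3,30]]),[x[0] for x in blobs(W[0],'green')])
E
```

```text
clock: 15.7
eef_pos: [480.6, 58.8, 128.4]
eef_rot: [-3.14, 0.0, 1.571]
wrist_force: [1.3, -0.1, -0.6]
finger_gap: 70.7
clock: 16.5
eef_pos: [475.5, 351.8, 127.7]
eef_rot: [-3.14, 0.001, 1.573]
wrist_force: [-0.8, -0.5, 0.9]
finger_gap: 70.4
[475.48111127 351.79813379 127.66854948] [-3.13973678e+00  9.26483140e-04  1.57338844e+00] 16.5
[[327.14093694 237.93898164]] [array([293, 198,  67,  31, 388], dtype=int32), array([305, 219,  43,  40, 544], dtype=int32), array([406, 231,  49,  54, 477], dtype=int32), array([421, 248,  30,  27, 344], dtype=int32), array([ 325,  313,   84,   68, 4250], dtype=int32)]
```

View pics/n1.png

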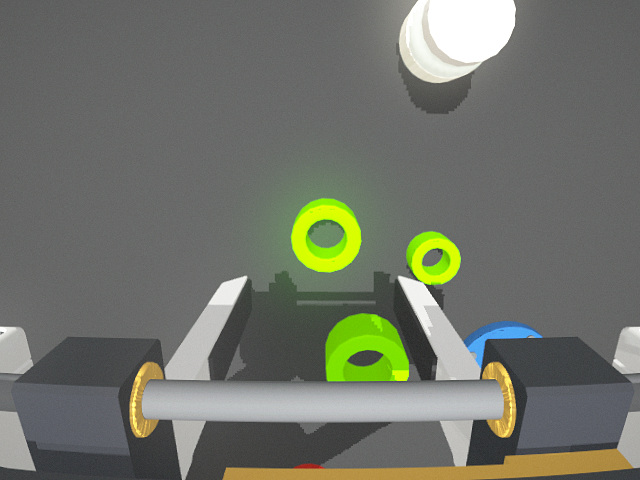

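The middle ring is at (326,238) as predicted, with the small one at (434,257) and the large at (366,350). Both are clear of the 70 mm opening.

```bash
python3 -m jog '[[0.15,0.2,3,0,0,0,75],[0,0,4.5,0,0,0,75],[0,0,3.3,0,0,0,75],[0,0,1,0,0,0,75],[0,0,0,0,0,0,40],[0,0,0,0,0,0,40],[0,0,0,0,0,0,40],[0,0,0,0,0,0,40]]' 20
python3 -m jog '[[0,0,0,0,0,0,40],[0,0,-0.3,0,0,0,40],[0,0,-1,0,0,0,40],[0,0,-3,0,0,0,40],[0,0,-4,0,0,0,40],[0,0,-3.2,0,0,0,40],[0,0,-1,0,0,0,40],[0,0,0,0,0,0,40]]'
```

```text
clock: 17.35
eef_pos: [479.4, 351.9, 13.3]
eef_rot: [3.139, -0.001, 1.571]
wrist_force: [0.5, -2.7, 7.4]
finger_gap: 50.2
clock: 18.15
eef_pos: [478.9, 351.8, 137.9]
eef_rot: [3.139, -0.002, 1.571]
wrist_force: [-0.1, -0.8, -1.5]
finger_gap: 50.4
```

```bash
python3 -m jog '[[-1.25,1.6,0,0,0,0,40],[-2.6,3.2,0,0,0,0,40],[-2.6,3.2,0,0,0,0,40],[-2.6,3.2,0,0,0,0,40],[-2.2,2.8,0,0,0,0,40],[-1.3,1.6,0,0,0,0,40],[0,0,0,0,0,0,40],[0,0,0,0,0,0,40]]'
python3 - <<'E'
from h import *
s=monitor.read_state();print(s["eef_pos"],s["eef_rot"],s["clock"],s["wrist_force"])
A=shot("scene");B=shot("side")
cv2.imwrite("pics/n2.png",np.hstack([cv2.resize(B[0][220:360,220:370],None,fx=2.4,fy=2.4),cv2.resize(A[0][130:270,330:480],None,fx=2.4,fy=2.4)]))
print("ring pred",proj(B,[636.8,226.5,138])[0],proj(A,[636.8,226.5,138])[0],[x[0][:5] for x in blobs(A[0],'green')],[x[0][:5] for x in blobs(B[0],'green')])
E
```

```text
clock: 18.95
eef_pos: [633.7, 226.0, 134.4]
eef_rot: [-3.139, 0.001, 1.57]
wrist_force: [0.7, -0.7, -1.1]
finger_gap: 50.7
[633.71027057 225.95447582 134.43446816] [-3.13888935e+00  6.02956134e-04  1.57035959e+00] 18.95 [ 0.69407543 -0.69511523 -1.06485272]
ring pred [294.79867704 258.01922901] [409.72954321 202.57375187] [array([389, 177,  22,  37, 349], dtype=int32)] [array([282, 245,  30,  30, 759], dtype=int32), array([ 344,  313,   39,   40, 1329], dtype=int32), array([311, 352,  24,  25, 508], dtype=int32)]
```

View pics/n2.png

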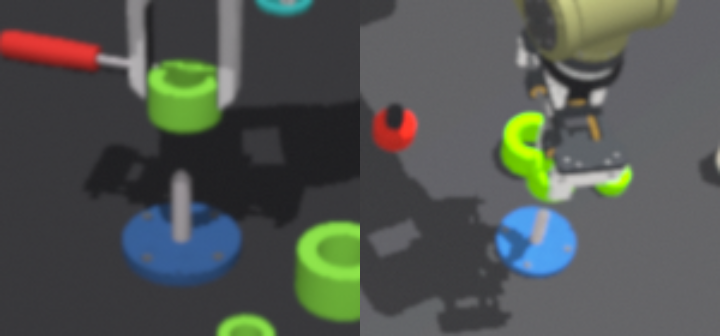

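```bash
python3 -m jog '[[0,0.3,2,0,0,0,40],[0,0,3,0,0,0,40],[0,0,2.5,0,0,0,40],[0,0,1.5,0,0,0,40],[0,0,0.8,0,0,0,40],[0,0,0.4,0,0,0,40],[0,0,0,0,0,0,40],[0,0,0,0,0,0,40]]'
python3 -m jog '[[0,0,0.2,0,0,0,40],[0,0,0.1,0,0,0,40],[0,0,0,0,0,0,40]]'
```

```text
clock: 19.85
eef_pos: [638.0, 226.2, 35.5]
eef_rot: [3.14, -0.0, 1.571]
wrist_force: [0.5, -0.7, -0.2]
finger_gap: 50.7
clock: 20.15
eef_pos: [637.5, 226.0, 31.4]
eef_rot: [3.142, 0.0, 1.571]
wrist_force: [0.8, -0.7, -0.2]
finger_gap: 50.4
```

```bash
python3 -m jog '[[0,0,0.25,0,0,0,40],[0,0,0.15,0,0,0,40],[0,0,0,0,0,0,40]]'
python3 -m jog '[[0,0,0.15,0,0,0,40],[0,0,0,0,0,0,40],[0,0,0,0,0,0,40]]'
python3 -m jog '[[0,0,0.1,0,0,0,40],[0,0,0,0,0,0,40],[0,0,0,0,0,0,40]]'
```

```text
clock: 20.45
eef_pos: [637.3, 225.9, 27.0]
eef_rot: [-3.141, 0.0, 1.571]
wrist_force: [-0.4, -0.3, -0.5]
finger_gap: 50.4
clock: 20.75
eef_pos: [637.5, 226.0, 25.8]
eef_rot: [-3.142, 0.0, 1.571]
wrist_force: [-0.3, -0.4, -0.8]
finger_gap: 50.7
clock: 21.05
eef_pos: [637.6, 226.0, 25.3]
eef_rot: [3.141, -0.0, 1.571]
wrist_force: [-2.2, -0.8, 5.2]
finger_gap: 50.3
```

```bash
python3 -m jog '[[0,0,0.05,0,0,0,40],[0,0,0,0,0,0,40]]'
python3 -m jog '[[0,0,-0.08,0,0,0,40],[0,0,0,0,0,0,75],[0,0,0,0,0,0,75],[0,0,0,0,0,0,75],[0,0,-1,0,0,0,75],[0,0,-3,0,0,0,75],[0,0,-4,0,0,0,75],[0,0,-3,0,0,0,75]]'
python3 - <<'E'
from h import *
s=monitor.read_state();print(s["eef_pos"],s["eef_rot"],s["clock"],s["finger_gap"])
W=shot("wrist");B=shot("side")
cv2.imwrite("pics/n3.png",np.hstack([cv2.resize(B[0][240:360,220:364],None,fx=2.5,fy=2.5),cv2.resize(W[0][130:330,200:440],None,fx=1.5,fy=1.5)]))
E
```

```text
clock: 21.25
eef_pos: [637.6, 226.0, 25.3]
eef_rot: [3.141, -0.0, 1.571]
wrist_force: [-4.6, -1.5, 10.0]
finger_gap: 50.4
clock: 22.05
eef_pos: [637.9, 226.1, 138.4]
eef_rot: [3.14, -0.001, 1.571]
wrist_force: [0.6, -0.6, 0.2]
finger_gap: 70.7
[637.85022247 226.09960149 138.35974934] [ 3.13950712e+00 -6.39527957e-04  1.57076840e+00] 22.05 70.722303382148
```

View pics/n3.png

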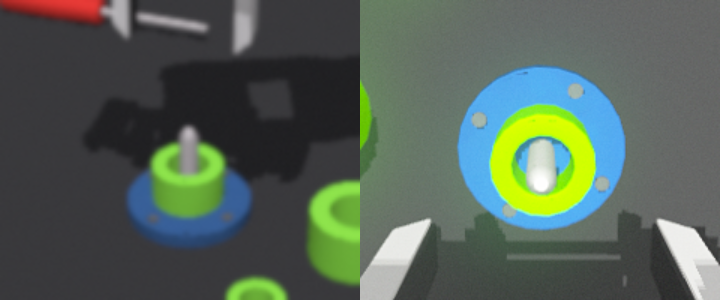

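The green spacer is flat and centred on the blue stand. Next is the teal sample.

```bash
python3 -m jog '[[-2.2,0.1,0,0,0,0,75],[-4.5,0.1,0,0,0,0,75],[-4.8,0.1,0,0,0,0,75],[-4.8,0.1,0,0,0,0,75],[-4.8,0.1,0,0,0,0,75],[-4.8,0.1,0,0,0,0,75],[-4.8,0.1,0,0,0,0,75],[-4.8,0.1,0,0,0,0,75]]' 20
python3 -m jog '[[-4.5,0,0,0,0,0,75],[-2.5,0,1,0,0,0,75],[-1,0,1,0,0,0,75],[0,0,0,0,0,0,75]]'
python3 - <<'E'
from h import *
s=monitor.read_state();print(s["eef_pos"],s["eef_rot"],s["clock"])
W=shot("wrist");cv2.imwrite("pics/t1.png",W[0]); print(proj(W,[[646.3,-209,22],[646.3,-209,8]]),[x[0] for x in blobs(W[0],'teal')])
E
```

```text
clock: 22.95
eef_pos: [645.0, -130.9, 134.9]
eef_rot: [-3.141, -0.0, 1.571]
wrist_force: [0.1, 0.2, 0.2]
finger_gap: 70.2
clock: 23.35
eef_pos: [644.5, -209.3, 112.9]
eef_rot: [-3.138, -0.001, 1.569]
wrist_force: [-0.4, -0.2, -0.9]
finger_gap: 70.3
[ 644.52058734 -209.27484358  112.87112358] [-3.13848225e+00 -1.29391197e-03  1.56944538e+00] 23.35
[[326.203606   242.3831515 ]
 [326.07825978 237.24659054]] [array([ 284,  198,   80,   78, 3924], dtype=int32)]
```

View pics/t1.png

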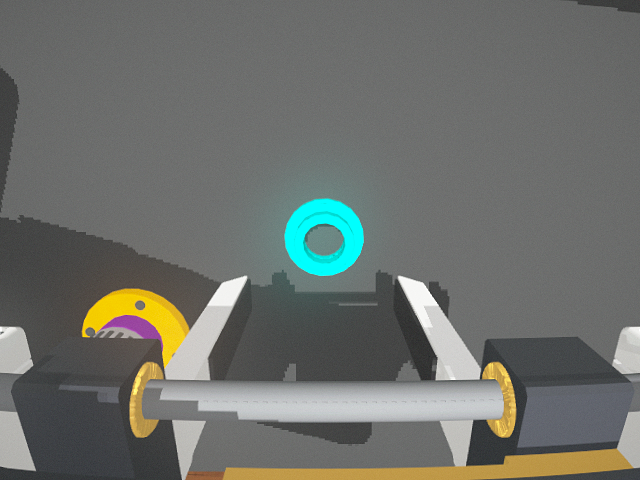

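The sample is centred at (324,237), within about 1 mm. Descend so the fingertips stay above the flange (z>9).

```bash
python3 -m jog '[[0,0.08,4,0,0,0,75],[0,0,3.5,0,0,0,75],[0,0,1.8,0,0,0,75],[0,0,0.4,0,0,0,75],[0,0,0,0,0,0,75],[0,0,0,0,0,0,75]]' 20
```

```text
clock: 24.0
eef_pos: [647.3, -209.0, 20.2]
eef_rot: [3.139, 0.001, 1.571]
wrist_force: [0.4, -0.3, -0.2]
finger_gap: 70.6
```

```bash
python3 -m jog '[[0,-0.1,0.7,0,0,0,75],[0,0,0.2,0,0,0,75],[0,0,0,0,0,0,75],[0,0,0,0,0,0,75]]'
```

```text
clock: 24.4
eef_pos: [645.3, -209.1, 9.3]
eef_rot: [3.141, 0.0, 1.571]
wrist_force: [0.3, -0.2, -0.2]
finger_gap: 70.6
```

```bash
python3 -m jog '[[0,0,-0.15,0,0,0,75],[0,0,0,0,0,0,60],[0,0,0,0,0,0,30],[0,0,0,0,0,0,30],[0,0,0,0,0,0,30],[0,0,0,0,0,0,30],[0,0,0,0,0,0,30]]' 25
```

```text
clock: 25.1
eef_pos: [645.3, -209.0, 10.7]
eef_rot: [-3.142, 0.0, 1.571]
wrist_force: [-0.2, 0.9, 0.5]
finger_gap: 43.1
```

```bash
python3 - <<'E'
from h import *
s=monitor.read_state();print(s["eef_pos"],s["finger_gap"],s["wrist_force"])
W=shot("wrist");B=shot("side")
cv2.imwrite("pics/t2.png",np.hstack([cv2.resize(B[0][150:270,280:424],None,fx=2.5,fy=2.5),cv2.resize(W[0][130:330,200:440],None,fx=1.5,fy=1.5)]))
E
```

```text
[ 645.28982645 -208.99397501   10.65874534] 43.08261969239485 [-0.23468657  0.88807126  0.50578575]
```

View pics/t2.png

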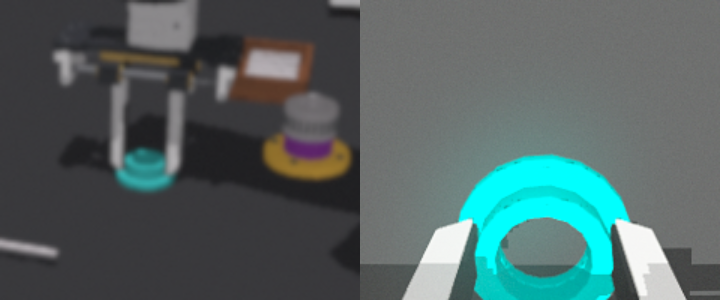

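The fingers hold the hub (43 mm) with their tips above the flange. Lift and carry to the blue stand.

```bash
python3 -m jog '[[0,0,-0.3,0,0,0,30],[0,0,-1,0,0,0,30],[0,0,-2.5,0,0,0,30],[0,0,-4,0,0,0,30],[0,0,-3,0,0,0,30],[1,0,-1,0,0,0,30],[3,-0.1,0,0,0,0,30],[4.5,-0.1,0,0,0,0,30]]'
python3 -m jog '[[4.5,-0.1,0,0,0,0,30],[4.5,-0.1,0,0,0,0,30],[4.5,-0.1,0,0,0,0,30],[4.5,-0.1,0,0,0,0,30],[4.5,-0.1,0,0,0,0,30],[4.5,-0.1,0,0,0,0,30],[4.2,-0.1,0,0,0,0,30],[2.6,0,0,0,0,0,30]]'
python3 -m jog '[[1.2,0,0,0,0,0,30],[0,0,0,0,0,0,30],[0,0,0,0,0,0,30]]'
python3 - <<'E'
from h import *
s=monitor.read_state();print(s["eef_pos"],s["eef_rot"],s["wrist_force"])
B=shot("side");print(proj(B,[636.8,226.5,s["eef_pos"][2]])[0],[x[0] for x in blobs(B[0],'teal')])
cv2.imwrite("pics/t3.png",cv2.resize(B[0][220:360,220:370],None,fx=3,fy=3))
E
```

```text
clock: 26.0
eef_pos: [642.7, -123.9, 128.0]
eef_rot: [-3.141, 0.0, 1.568]
wrist_force: [0.7, 0.0, -1.8]
finger_gap: 43.7
clock: 26.8
eef_pos: [634.9, 217.6, 127.6]
eef_rot: [-3.14, 0.0, 1.573]
wrist_force: [-0.3, -0.1, -0.8]
finger_gap: 43.7
clock: 27.1
eef_pos: [636.2, 225.0, 128.2]
eef_rot: [-3.141, 0.0, 1.57]
wrist_force: [0.8, -0.3, -1.6]
finger_gap: 43.2
[636.21965508 224.98294951 128.20253655] [-3.14097714e+00  4.40420225e-04  1.57027364e+00] [ 0.83393079 -0.26251109 -1.63676881]
[294.83659922 262.98525585] [array([476,  89,  10,  13, 112], dtype=int32), array([445,  93,  11,  13, 106], dtype=int32), array([527,  98,  10,  12, 107], dtype=int32), array([278, 252,  35,  26, 631], dtype=int32)]
```

View pics/t3.png

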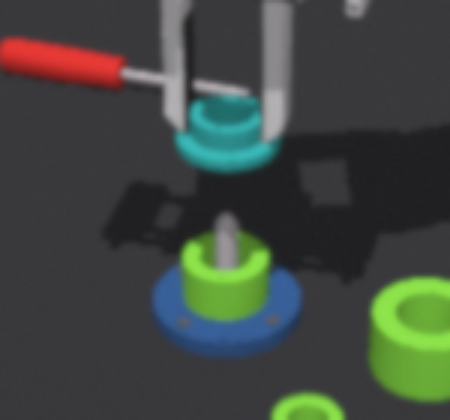

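```bash
python3 -m jog '[[0.1,0.05,2,0,0,0,30],[0,0,2,0,0,0,30],[0,0,1.5,0,0,0,30],[0,0,0.8,0,0,0,30],[0,0,0.3,0,0,0,30],[0,0,0,0,0,0,30],[0,0,0,0,0,0,30]]'
python3 -m jog '[[0,0,0.15,0,0,0,30],[0,0,0.1,0,0,0,30],[0,0,0,0,0,0,30],[0,0,0,0,0,0,30]]'
```

```text
clock: 27.85
eef_pos: [637.2, 227.0, 63.5]
eef_rot: [3.14, -0.0, 1.571]
wrist_force: [0.0, 0.2, -1.4]
finger_gap: 43.8
clock: 28.25
eef_pos: [636.8, 227.0, 60.2]
eef_rot: [3.142, -0.0, 1.571]
wrist_force: [-0.4, 0.0, -1.8]
finger_gap: 43.5
```

```bash
python3 -m jog '[[0,0,0.3,0,0,0,30],[0,0,0.2,0,0,0,30],[0,0,0.05,0,0,0,30],[0,0,0,0,0,0,30],[0,0,0,0,0,0,30]]'
python3 -m jog '[[0,0,0.1,0,0,0,30],[0,0,0,0,0,0,30],[0,0,0,0,0,0,30]]'
python3 -m jog '[[0,0,0.1,0,0,0,30],[0,0,0,0,0,0,30],[0,0,0,0,0,0,30]]'
```

```text
clock: 28.75
eef_pos: [636.8, 227.0, 54.7]
eef_rot: [3.142, -0.0, 1.571]
wrist_force: [-0.4, -1.4, -1.6]
finger_gap: 43.8
clock: 29.05
eef_pos: [636.8, 227.0, 53.6]
eef_rot: [-3.142, -0.0, 1.571]
wrist_force: [0.2, -0.3, -1.8]
finger_gap: 43.2
clock: 29.35
eef_pos: [636.8, 227.0, 52.6]
eef_rot: [3.142, 0.0, 1.571]
wrist_force: [-0.1, -0.3, -0.3]
finger_gap: 43.2
```

```bash
python3 -m jog '[[0,0,0.07,0,0,0,30],[0,0,0,0,0,0,30],[0,0,0,0,0,0,30]]'
```

```text
clock: 29.65
eef_pos: [636.9, 227.0, 52.6]
eef_rot: [3.141, -0.0, 1.571]
wrist_force: [-2.1, -0.8, 5.2]
finger_gap: 43.5
```

```bash
python3 -m jog '[[0,0,-0.06,0,0,0,30],[0,0,0,0,0,0,60],[0,0,0,0,0,0,70],[0,0,0,0,0,0,75],[0,0,-1,0,0,0,75],[0,0,-3,0,0,0,75],[0,0,-3,0,0,0,75],[0,0,-1.5,0,0,0,75]]'
python3 - <<'E'
from h import *
s=monitor.read_state();print(s["eef_pos"],s["eef_rot"],s["clock"],s["finger_gap"])
W=shot("wrist");B=shot("side")
cv2.imwrite("pics/t4.png",np.hstack([cv2.resize(B[0][240:360,220:364],None,fx=2.5,fy=2.5),cv2.resize(W[0][130:330,200:440],None,fx=1.5,fy=1.5)]))
E
```

```text
clock: 30.45
eef_pos: [637.6, 227.3, 141.2]
eef_rot: [3.138, -0.001, 1.571]
wrist_force: [0.9, 0.3, 0.2]
finger_gap: 70.7
[637.63876611 227.28921842 141.1855411 ] [ 3.13772997e+00 -1.20216518e-03  1.57082453e+00] 30.45 70.69019693360012
```

View pics/t4.png

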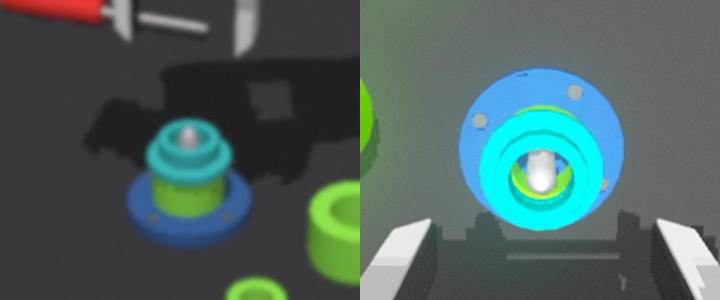

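The sample is flat on the green spacer, flange down, with the post tip inside the bore. Next is the red weight.

```bash
python3 -m jog '[[-1.3,-1.7,0,0,0,0,75],[-2.7,-3.5,0,0,0,0,75],[-2.8,-3.6,0,0,0,0,75],[-2.8,-3.6,0,0,0,0,75],[-2.6,-3.4,0,0,0,0,75],[-1.3,-1.7,0,0,0,0,75],[0,0,0,0,0,0,75],[0,0,0,0,0,0,75]]' 35
python3 - <<'E'
from h import *
s=monitor.read_state();print(s["eef_pos"],s["eef_rot"],s["clock"])
A=shot("scene");B=shot("side");W=shot("wrist");cv2.imwrite("pics/r1.png",W[0])
b=blobs(W[0],'red');print([x[0] for x in b]);b=max(b,key=lambda x:x[0][4])[0]
p0=ray(W,box(b).reshape(2,2).mean(0),12)[:2]
print(p0,fit([(W,box(b))],25,24,p0,free=False))
print(fit([(W,box(b)),(B,box((387,280,25,23)))],25,24,p0))
E
```

```text
clock: 31.35
eef_pos: [461.8, 92.0, 137.0]
eef_rot: [-3.141, 0.0, 1.57]
wrist_force: [-0.0, 0.5, 0.7]
finger_gap: 70.6
[461.80450085  91.98232269 137.013372  ] [-3.14104492e+00  1.33467864e-05  1.57027223e+00] 31.35
[array([ 291,  202,   64,   67, 2406], dtype=int32)]
[461.58852504  88.89216122] (array([461.58791064,  89.32427549,  24.91502463,  23.98838444]), np.float64(0.3922076172960852))
(array([461.61485933,  88.97124262,  24.76106885,  21.85311566]), np.float64(0.2787612778594569))
```

View pics/r1.png

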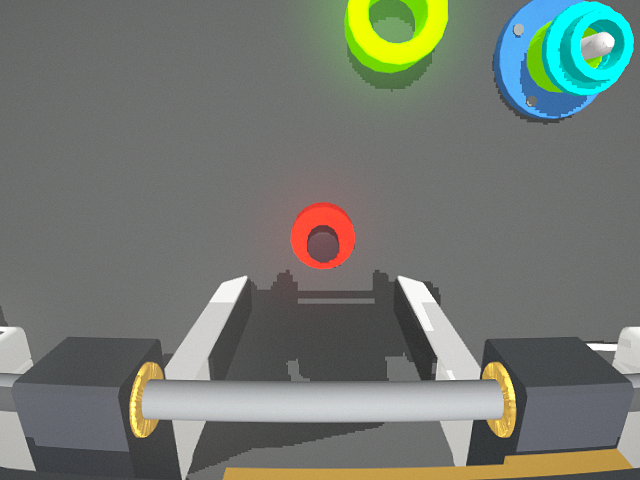

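The weight fits at (461.6,89.2): red body at (323,236), knob at (323,243). Shift 3 mm and grip the body.

```bash
python3 -m jog '[[-0.28,0,3,0,0,0,75],[0,0,4.5,0,0,0,75],[0,0,3.8,0,0,0,75],[0,0,1.3,0,0,0,75],[0,0,0.2,0,0,0,60],[0,0,0,0,0,0,40],[0,0,0,0,0,0,40],[0,0,0,0,0,0,40]]' 35
python3 -m jog '[[0,0,0,0,0,0,40],[0,0,0,0,0,0,40],[0,0,0,0,0,0,40]]'
```

```text
clock: 32.3
eef_pos: [462.8, 89.4, 11.1]
eef_rot: [3.139, -0.0, 1.571]
wrist_force: [0.3, 0.7, 6.1]
finger_gap: 48.8
clock: 32.6
eef_pos: [462.8, 89.4, 11.0]
eef_rot: [3.139, -0.0, 1.571]
wrist_force: [-1.0, 0.5, 7.4]
finger_gap: 49.4
```

```bash
python3 -m jog '[[0,0,-0.3,0,0,0,40],[0,0,-1,0,0,0,40],[0,0,-2.5,0,0,0,40],[0,0,-4,0,0,0,40],[0,0,-4,0,0,0,40],[0,0,-1.7,0,0,0,40],[0,0,0,0,0,0,40]]'
python3 -m jog '[[1.3,1.7,0,0,0,0,40],[2.6,3.3,0,0,0,0,40],[2.8,3.6,0,0,0,0,40],[2.8,3.6,0,0,0,0,40],[2.6,3.3,0,0,0,0,40],[1.4,1.6,0,0,0,0,40],[0.3,0.3,0,0,0,0,40],[0,0,0,0,0,0,40]]'
python3 -m jog '[[0,0,0,0,0,0,40],[0,0,0,0,0,0,40]]'
python3 - <<'E'
from h import *
s=monitor.read_state();print(s["eef_pos"],s["eef_rot"],s["wrist_force"])
B=shot("side");print(proj(B,[636.8,226.5,s["eef_pos"][2]+1])[0],[x[0] for x in blobs(B[0],'red')])
cv2.imwrite("pics/r2.png",cv2.resize(B[0][220:360,220:370],None,fx=3,fy=3))
E
```

```text
clock: 33.3
eef_pos: [462.8, 89.3, 147.5]
eef_rot: [3.137, -0.001, 1.571]
wrist_force: [0.6, -0.4, -2.8]
finger_gap: 48.9
clock: 34.1
eef_pos: [635.2, 227.2, 142.6]
eef_rot: [-3.139, 0.001, 1.571]
wrist_force: [-1.0, -0.5, -3.8]
finger_gap: 49.0
clock: 34.3
eef_pos: [635.3, 226.5, 144.6]
eef_rot: [-3.141, 0.0, 1.57]
wrist_force: [-0.2, -0.4, -3.5]
finger_gap: 49.6
[635.32940902 226.52992258 144.6469567 ] [-3.14136370e+00  1.11691493e-04  1.57026078e+00] [-0.21996326 -0.36028191 -3.5499984 ]
[294.76918973 254.10533758] [array([219, 233,  43,  16, 464], dtype=int32), array([281, 243,  28,  25, 519], dtype=int32)]
```

View pics/r2.png

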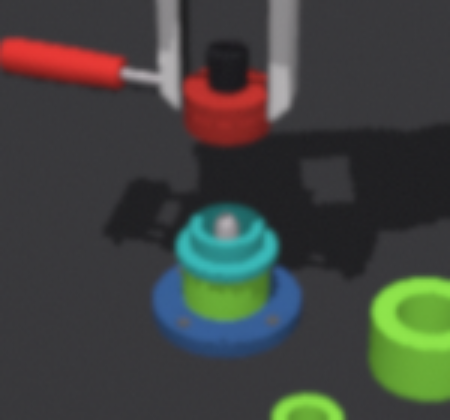

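```bash
python3 -m jog '[[0,0.12,1.8,0,0,0,40],[0,0,2,0,0,0,40],[0,0,1.2,0,0,0,40],[0,0,0.7,0,0,0,40],[0,0,0.2,0,0,0,40],[0,0,0,0,0,0,40],[0,0,0,0,0,0,40]]'
python3 -m jog '[[0,0,0.1,0,0,0,40],[0,0,0,0,0,0,40],[0,0,0,0,0,0,40]]'
```

```text
clock: 35.05
eef_pos: [637.3, 227.3, 86.4]
eef_rot: [3.14, -0.0, 1.571]
wrist_force: [-0.1, 0.2, -3.0]
finger_gap: 49.2
clock: 35.35
eef_pos: [637.0, 227.2, 84.7]
eef_rot: [3.141, -0.0, 1.571]
wrist_force: [0.1, 0.8, -3.0]
finger_gap: 48.7
```

```bash
python3 -m jog '[[0,0,0.4,0,0,0,40],[0,0,0.2,0,0,0,40],[0,0,0.1,0,0,0,40],[0,0,0,0,0,0,40],[0,0,0,0,0,0,40]]'
python3 -m jog '[[0,0,0.1,0,0,0,40],[0,0,0,0,0,0,40],[0,0,0,0,0,0,40]]'
python3 -m jog '[[0,0,0.1,0,0,0,40],[0,0,0,0,0,0,40],[0,0,0,0,0,0,40]]'
```

```text
clock: 35.85
eef_pos: [637.0, 227.2, 77.6]
eef_rot: [-3.142, -0.0, 1.571]
wrist_force: [0.7, 0.3, -2.9]
finger_gap: 49.1
clock: 36.15
eef_pos: [637.0, 227.2, 76.5]
eef_rot: [-3.142, 0.0, 1.571]
wrist_force: [-0.1, 0.1, -3.0]
finger_gap: 48.9
clock: 36.45
eef_pos: [637.0, 227.2, 75.5]
eef_rot: [-3.141, 0.0, 1.571]
wrist_force: [0.0, -0.1, -2.7]
finger_gap: 49.3
```

```bash
python3 -m jog '[[0,0,0.1,0,0,0,40],[0,0,0,0,0,0,40],[0,0,0,0,0,0,40]]'
python3 -m jog '[[0,0,0.07,0,0,0,40],[0,0,0,0,0,0,40],[0,0,0,0,0,0,40]]'
```

```text
clock: 36.75
eef_pos: [637.1, 227.3, 75.1]
eef_rot: [3.141, -0.0, 1.571]
wrist_force: [-2.9, -0.0, 4.0]
finger_gap: 49.2
clock: 37.05
eef_pos: [637.2, 227.3, 75.1]
eef_rot: [3.141, -0.0, 1.571]
wrist_force: [-5.6, -1.4, 9.6]
finger_gap: 49.1
```

Contact came at TCP 75.1, exactly as expected. Release and rise.

```bash
python3 -m jog '[[0,0,-0.1,0,0,0,40],[0,0,0,0,0,0,65],[0,0,0,0,0,0,75],[0,0,0,0,0,0,75],[0,0,-1,0,0,0,75],[0,0,-3,0,0,0,75],[0,0,-4,0,0,0,75],[-2,-2,0,0,0,0,75]]'
python3 -m jog '[[-3.5,-3,0,0,0,0,75],[-3,-3,0,0,0,0,75],[0,0,0,0,0,0,75],[0,0,0,0,0,0,75]]'
python3 - <<'E'
from h import *
s=monitor.read_state();print(s["eef_pos"],s["clock"],s["wrist_force"])
W=shot("wrist");A=shot("scene");B=shot("side")
cv2.imwrite("pics/f1.png",B[0]);cv2.imwrite("pics/f3.png",W[0]);cv2.imwrite("pics/f2.png",A[0])
cv2.imwrite("pics/f4.png",np.hstack([cv2.resize(B[0][240:350,220:364],None,fx=2.7,fy=2.7),cv2.resize(B[0][160:270,340:484],None,fx=2.7,fy=2.7)]))
E
```

```text
clock: 37.85
eef_pos: [619.8, 208.9, 161.3]
eef_rot: [3.132, -0.003, 1.572]
wrist_force: [0.8, -0.3, 0.1]
finger_gap: 70.4
clock: 38.25
eef_pos: [557.3, 141.9, 156.2]
eef_rot: [3.14, -0.0, 1.57]
wrist_force: [1.2, -0.1, -1.1]
finger_gap: 70.5
[557.3116377  141.94243079 156.18963575] 38.25 [ 1.1883796  -0.11443047 -1.0704214 ]
```

View pics/f4.png

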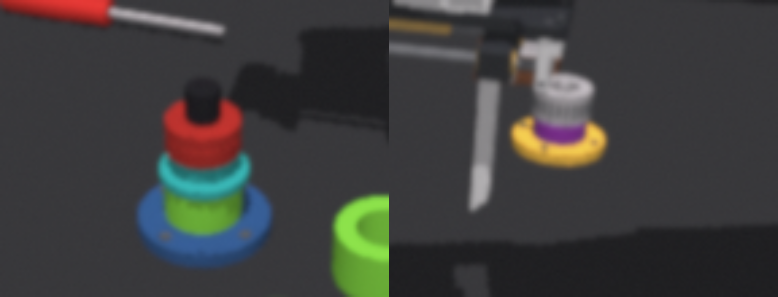

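View pics/f2.png

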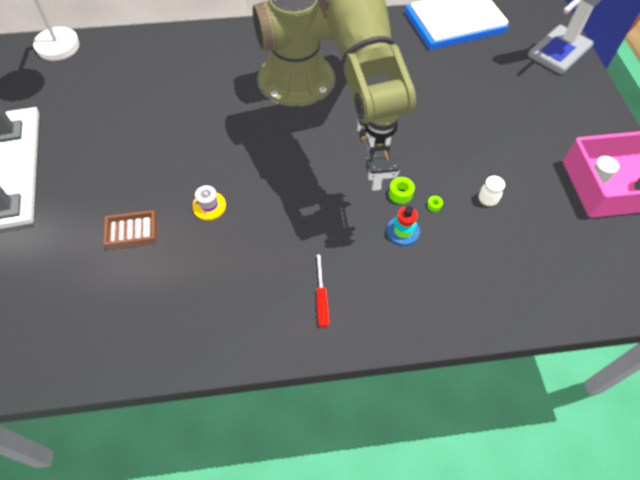

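Both stacks are complete and upright: blue at scene (404,220), yellow at (208,200). The screwdriver (322,300), jar (491,191) and case (131,230) are at the same pixels as at the start.

```bash
python3 -c "
from cell import order
print(order.sign_off())"
```

```text
the job is handed in; nothing more can be done
None
```

Both stands are set up as asked, and the job was handed in at about 38 s of the 112 s allowed.

- **Blue stand:** the middle-sized green spacer (measured about 51 mm across and 29 mm high), then the teal sample flange down, then the red weight.
- **Yellow stand:** the purple spacer, then the steel master ring.

I lowered each piece until the wrist sensor felt contact, between about 5 and 25 N, and eased off before letting go. Contact came at the height expected from the grasp every time.

In the last pictures both stacks were upright and seated, and the gripper was clear of them. The screwdriver, jar and block case looked unmoved, as did the two other green rings.

No check failed. The only disagreement was an early one: my first fit of the yellow stand was about 3 mm off because the gripper hid part of the side view. I corrected it from the tip of the post before placing anything there.

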